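# Set up weld coupons on a magnetic chuck and energise it

## Task

Load every weld coupon lying on the bench onto the magnetic chuck for grinding: flat and lengthwise away from you, far ends hard against the back rail, side by side with no gaps, the first against the end stop. Only then switch the chuck on: draw the lock bolt, lift the guard cover, flip the toggle over to the far side, let the cover drop shut and slide the bolt home again over its lip. Leave the other things on the bench alone.

Things in the scene. Friction and masses are not known exactly. Their poses are not given: they have to be found in the camera images.
- chuck: magnetic chuck, fixed: grey block 120 (x) x 220 (y) x 40 mm high, steel face with brass stripes, 24 mm flange feet at both y ends; origin at the centre of its underside, x to the back rail, z up. The dark back rail (along the +x edge) and end stop (along the -y edge) are 12 mm thick and stand 12 mm above the face. Clear face: x = -60 to +48, y = -98 to +110 mm; the +y end is open
- chuck_corner (a point): the inner corner on the chuck's face (40 mm above the bench) where the inner faces of back rail and end stop meet; axes as the chuck's. A coupon that touches both has its origin at x = -50, y = +16, z = 0 mm from here, the next at y = +48, then +80 and +112
- coupon_1: weld coupon, a loose flat steel bar 100 (x) x 32 (y) x 20 mm high, 0.4 to 0.56 kg, a thin weld bead across its top (1 mm proud, look only); origin at the centre of its underside, x along its length; starts on the bench in front of chuck and switch box. All are alike, either end may go to the rail; up to two may be absent (None)
- coupon_2: weld coupon, a loose flat steel bar 100 (x) x 32 (y) x 20 mm high, 0.4 to 0.56 kg, a thin weld bead across its top (1 mm proud, look only); origin at the centre of its underside, x along its length; starts on the bench in front of chuck and switch box. All are alike, either end may go to the rail; up to two may be absent (None)
- coupon_3: weld coupon, a loose flat steel bar 100 (x) x 32 (y) x 20 mm high, 0.4 to 0.56 kg, a thin weld bead across its top (1 mm proud, look only); origin at the centre of its underside, x along its length; starts on the bench in front of chuck and switch box. All are alike, either end may go to the rail; up to two may be absent (None)
- coupon_4: weld coupon, a loose flat steel bar 100 (x) x 32 (y) x 20 mm high, 0.4 to 0.56 kg, a thin weld bead across its top (1 mm proud, look only); origin at the centre of its underside, x along its length; starts on the bench in front of chuck and switch box. All are alike, either end may go to the rail; up to two may be absent (None)
- switch_box: switch box, fixed, left of the chuck: 150 (x) x 120 (y) x 50 mm high; origin at the centre of its underside, x away from the robot, z up. On its top along y = 0, from near to far: bolt knob, bolt guide (25 mm wide, x = -52 to -32, up to 21 mm above the top), guard cover on a bezel 6 mm thick and 54 mm wide
- lock_bolt (a joint): lock bolt, a flat steel slide: 0 = home, its nose lies over the cover's lip and the cover cannot rise; grows as it is drawn along the box's -x (toward the robot), to 0.016 m fully drawn; the cover is free from 0.012 m. Stays where it is left; about 1.5 N to move
- bolt_knob (a point): centre of the bolt's upright knob, 13 mm in diameter, 26 mm tall (17 to 43 mm above the box's top; this point is 31 mm above it), 56 mm on the robot's side of the box's centre when the bolt is home; moves with the bolt along the box's x
- guard_cover (a joint): guard cover, a black cap hinged on its far side: 0 = shut, grows as its near end rises, to 1.7 rad (leaning back, open). Its over-centre spring (0.06 N m at most) presses it shut below 0.85 rad and throws it open and holds it there above 0.85 rad
- cover_grip (a point): point in the guard cover's middle plane, 40 mm from the hinge and, when shut, 20 mm above it; moves and turns with the cover. The cover is 56 mm long (from the hinge), 40 mm wide (y; its flat sides can be pinched here) and 36 mm high, with only the flat bezel and box top beside it; a lip 24 mm wide and 4 mm thick juts 8 mm from the foot of its near end
- cover_hinge (a point): middle of the cover's hinge axis (parallel to the box's y), 56 mm above the bench, 40 mm behind the box's centre
- chuck_toggle (a joint): steel bat toggle under the cover: 0 = off, leaning toward the robot (box's -x) by 0.4 rad, 0.8 = on, leaning away, at its stop; it is stiff and stays where it is left, so push it all the way; about 1.5 N at the tip
- toggle_tip (a point): centre of the toggle's ball end, 10 mm in diameter, 26 mm from the toggle's pivot, which lies 26 mm on the robot's side of the hinge at the hinge's height; the cover leaves it free on all sides when open
- tape_roll: roll of masking tape, 106 mm across, 25 mm high, lying flat to the left, behind the switch box; origin at the centre of its underside; not to be moved
- marker_black: marker, 135 mm long, 14 mm thick, lying to the left of the coupons; origin at the centre of its underside; not to be moved
- brush: blue scrub brush, 178 mm long, 25 mm high, lying to the left of the coupons; origin at the centre of its underside; not to be moved

How it is judged:
On the way, in this order (a step that is already met when the one before it is completed fails the run):
1. every coupon present lies on the chuck, flat, against the back rail and butted up in one row from the end stop, released, with the toggle still off (x of coupon_1 in the frame of chuck_corner between -0.0525 and -0.0485 m and x of coupon_2 in the frame of chuck_corner between -0.0525 and -0.0485 m and x of coupon_3 in the frame of chuck_corner between -0.0525 and -0.0485 m and x of coupon_4 in the frame of chuck_corner between -0.0525 and -0.0485 m and z of coupon_1 in the frame of chuck_corner between -0.003 and 0.003 m and z of coupon_2 in the frame of chuck_corner between -0.003 and 0.003 m and z of coupon_3 in the frame of chuck_corner between -0.003 and 0.003 m and z of coupon_4 in the frame of chuck_corner between -0.003 and 0.003 m and angle between the x axis of each of coupon_1, coupon_2, coupon_3, coupon_4 and the x axis of chuck, either way round below 0.04 rad and (y of coupon_1 in the frame of chuck_corner between 0.014 and 0.018 m or y of coupon_1 in the frame of chuck_corner between 0.046 and 0.0505 m or y of coupon_1 in the frame of chuck_corner between 0.078 and 0.083 m or y of coupon_1 in the frame of chuck_corner between 0.11 and 0.1155 m) and (y of coupon_2 in the frame of chuck_corner between 0.014 and 0.018 m or y of coupon_2 in the frame of chuck_corner between 0.046 and 0.0505 m or y of coupon_2 in the frame of chuck_corner between 0.078 and 0.083 m or y of coupon_2 in the frame of chuck_corner between 0.11 and 0.1155 m) and (y of coupon_3 in the frame of chuck_corner between 0.014 and 0.018 m or y of coupon_3 in the frame of chuck_corner between 0.046 and 0.0505 m or y of coupon_3 in the frame of chuck_corner between 0.078 and 0.083 m or y of coupon_3 in the frame of chuck_corner between 0.11 and 0.1155 m) and (y of coupon_4 in the frame of chuck_corner between 0.014 and 0.018 m or y of coupon_4 in the frame of chuck_corner between 0.046 and 0.0505 m or y of coupon_4 in the frame of chuck_corner between 0.078 and 0.083 m or y of coupon_4 in the frame of chuck_corner between 0.11 and 0.1155 m) and (y of coupon_1 in the frame of chuck_corner between 0.014 and 0.018 m or y of coupon_2 in the frame of chuck_corner between 0.014 and 0.018 m or y of coupon_3 in the frame of chuck_corner between 0.014 and 0.018 m or y of coupon_4 in the frame of chuck_corner between 0.014 and 0.018 m) and (y of coupon_1 in the frame of chuck_corner between 0.046 and 0.0505 m or y of coupon_2 in the frame of chuck_corner between 0.046 and 0.0505 m or y of coupon_3 in the frame of chuck_corner between 0.046 and 0.0505 m or y of coupon_4 in the frame of chuck_corner between 0.046 and 0.0505 m) and (y of coupon_1 in the frame of chuck_corner between 0.078 and 0.083 m or y of coupon_2 in the frame of chuck_corner between 0.078 and 0.083 m or y of coupon_3 in the frame of chuck_corner between 0.078 and 0.083 m or y of coupon_4 in the frame of chuck_corner between 0.078 and 0.083 m or y of each of coupon_1, coupon_2, coupon_3, coupon_4 in the frame of chuck_corner below 0.1 m) and linear speed of each of coupon_1, coupon_2, coupon_3, coupon_4 below 0.02 m/s and contact force between each of coupon_1, coupon_2, coupon_3, coupon_4 and the fingers below 0.3 N and value of joint chuck_toggle below 0.15 rad), for 0.2 s.
2. the toggle is flipped on (value of joint chuck_toggle above 0.65 rad), for 0.2 s.
At the end, for the whole second after the job is handed in: Every coupon lies flat on the chuck (3 mm), along its x (0.04 rad), released, far end within 2.5 mm of the back rail, in one row from the end stop with all gaps together under 2 mm (3.5 mm at the fourth); toggle on (over 0.65 rad), cover shut (under 0.08 rad), bolt home (under 5 mm) (x of coupon_1 in the frame of chuck_corner between -0.0525 and -0.0485 m and x of coupon_2 in the frame of chuck_corner between -0.0525 and -0.0485 m and x of coupon_3 in the frame of chuck_corner between -0.0525 and -0.0485 m and x of coupon_4 in the frame of chuck_corner between -0.0525 and -0.0485 m and z of coupon_1 in the frame of chuck_corner between -0.003 and 0.003 m and z of coupon_2 in the frame of chuck_corner between -0.003 and 0.003 m and z of coupon_3 in the frame of chuck_corner between -0.003 and 0.003 m and z of coupon_4 in the frame of chuck_corner between -0.003 and 0.003 m and angle between the x axis of each of coupon_1, coupon_2, coupon_3, coupon_4 and the x axis of chuck, either way round below 0.04 rad and (y of coupon_1 in the frame of chuck_corner between 0.014 and 0.018 m or y of coupon_1 in the frame of chuck_corner between 0.046 and 0.0505 m or y of coupon_1 in the frame of chuck_corner between 0.078 and 0.083 m or y of coupon_1 in the frame of chuck_corner between 0.11 and 0.1155 m) and (y of coupon_2 in the frame of chuck_corner between 0.014 and 0.018 m or y of coupon_2 in the frame of chuck_corner between 0.046 and 0.0505 m or y of coupon_2 in the frame of chuck_corner between 0.078 and 0.083 m or y of coupon_2 in the frame of chuck_corner between 0.11 and 0.1155 m) and (y of coupon_3 in the frame of chuck_corner between 0.014 and 0.018 m or y of coupon_3 in the frame of chuck_corner between 0.046 and 0.0505 m or y of coupon_3 in the frame of chuck_corner between 0.078 and 0.083 m or y of coupon_3 in the frame of chuck_corner between 0.11 and 0.1155 m) and (y of coupon_4 in the frame of chuck_corner between 0.014 and 0.018 m or y of coupon_4 in the frame of chuck_corner between 0.046 and 0.0505 m or y of coupon_4 in the frame of chuck_corner between 0.078 and 0.083 m or y of coupon_4 in the frame of chuck_corner between 0.11 and 0.1155 m) and (y of coupon_1 in the frame of chuck_corner between 0.014 and 0.018 m or y of coupon_2 in the frame of chuck_corner between 0.014 and 0.018 m or y of coupon_3 in the frame of chuck_corner between 0.014 and 0.018 m or y of coupon_4 in the frame of chuck_corner between 0.014 and 0.018 m) and (y of coupon_1 in the frame of chuck_corner between 0.046 and 0.0505 m or y of coupon_2 in the frame of chuck_corner between 0.046 and 0.0505 m or y of coupon_3 in the frame of chuck_corner between 0.046 and 0.0505 m or y of coupon_4 in the frame of chuck_corner between 0.046 and 0.0505 m) and (y of coupon_1 in the frame of chuck_corner between 0.078 and 0.083 m or y of coupon_2 in the frame of chuck_corner between 0.078 and 0.083 m or y of coupon_3 in the frame of chuck_corner between 0.078 and 0.083 m or y of coupon_4 in the frame of chuck_corner between 0.078 and 0.083 m or y of each of coupon_1, coupon_2, coupon_3, coupon_4 in the frame of chuck_corner below 0.1 m) and linear speed of each of coupon_1, coupon_2, coupon_3, coupon_4 below 0.02 m/s and contact force between each of coupon_1, coupon_2, coupon_3, coupon_4 and the fingers below 0.3 N and value of joint chuck_toggle above 0.65 rad and value of joint guard_cover below 0.08 rad and value of joint lock_bolt below 0.005 m); the robot touches nothing.
It fails at once if the tape roll is pushed more than 30 mm (distance of tape_roll from where it was at the start of the episode above 0.03 m).
It fails at once if the marker is pushed more than 30 mm (distance of marker_black from where it was at the start of the episode above 0.03 m).
It fails at once if the brush is pushed more than 30 mm (distance of brush from where it was at the start of the episode above 0.03 m).
Of coupon_1, coupon_2, coupon_3, coupon_4 only 2 to 4 are there at a start; the rules pass over those that are not, and their reading is None.
At some moment in a run one of coupon_1, coupon_2, coupon_3, coupon_4 may be knocked a few centimetres aside while the robot is not near it.
Once in a run the grip may slacken for a moment while it holds something.
It also fails if it takes over 210 s, if anything falls off the work surface, if the arm or the gripper's body presses on something with over 40 N, if the wrist force passes 120 N, or if a joint passes its speed limit or range.

## Robot

A 7-joint arm with a two-finger parallel gripper is mounted at the origin on a cart in front of the work surface, level with it; the furniture and walls round the work are solid. World frame = base frame: x ahead of the robot, y to its left, z up, the work surface at z = 0. Lengths are in m, angles in rad, forces in N, time in s.
With the tool pointing down it reaches from about 0.4 to 0.85 m from the base axis. Payload 4.5 kg.
Tool frame: the origin (TCP) lies midway between the tips of the shut fingers; the grasp point (between the pads) lies 19 mm behind it; z points along the fingers, y is the line along which they close (so a half turn about z gives the same grasp; the last joint's range is limited). The gripper opens to 85 mm and grips with 20 to 120 N. Pads are 22 mm wide; open, the fingers measure 114 mm over their backs; the gripper's body (76 mm by 85 mm) begins 54 mm behind the grasp point. The pads swing forward as they close: fully open they stand 13 mm farther back than shut.
Start: joints at [1.374, 0.689, -0.195, 1.565, 0.157, 0.902, -0.215], TCP at [0.143, -0.608, 0.231] pointing down, gripper open.
Joint ranges: [-3.01, 3.01], [-0.46, 2.08], [-1.47, 1.51], [0.13, 2.56], [-1, 4.14], [0.04, 2.09], [-2.66, 2.66]. Speed limits (rad/s): [2.57, 2.57, 3.14, 3.14, 3.14, 3.14, 3.14].

## Interface

Orientations are given as a rotation vector (axis times angle).
In Python, from workcell import env, observe, cams gives the robot as it stands. The module is installed in compiled form; this text tells all that it offers. Calls block until the motion is done:
- env.goto(position, orientation): joint-space move of the TCP to a pose.
- env.servo_line(position, speed=0.15, ori=None, f_stop=None): straight line of the TCP; ori=None keeps the orientation; speed is the mean speed in m/s. With f_stop (N) it stops when the force on the tool has changed by that much, and returns True; else False.
- env.goto_joints(angles): joint-space move.
- env.let_go() and env.grasp(f_grip=None): open the fingers fully, or close them until they stop; f_grip is the grip in N (None keeps the last).
- env.hold(seconds).
- env.ik(position, orientation): joint angles nearest the present ones, or None.
- observe(): the state.
- cams.get_image(name): name is "side" or "top" or "wrist"; returns the picture (480x640x3 uint8, red, green, blue); there is no depth.
- cams.camera_params(name): a dict with "intrinsics" (3x3 intrinsics, pixels), "camera_from_world" (4x4, takes a point from world to camera coordinates). Camera axes: x right, y up, looking along -z (the intrinsics and any distortion apply to the point x, -y, -z); pixel columns grow to the right and rows downward; lengths in m; the calibration is good to about 2 mm. A picture is of the moment at which its call begins: read the wrist's pose just before it. camera_params takes no time and is no camera call; for the wrist camera it gives the pose at the moment of the call.
A pose or a line that the arm cannot do raises env.IKError and nothing moves.
- env.sign_off(): hands the job in; it is judged then, once.
The state is a dict: "t": time; "joints": joint angles; "joint_velocities": joint speeds; "joint_efforts": joint torques, N m; "tcp_pos": TCP position; "tcp_rot": TCP orientation; "ft_force": force on the tool from outside, world axes, zero at the start; "wrist_torque": the same for the moment, N m; "width": finger opening in m; "grip_force": force on a finger pad.
Only numpy, scipy, OpenCV 4.12 (cv2) and the standard library are available. Lean on these libraries where they do the work, as an engineer would, in place of code of your own. Each camera call takes 0.05 s, during which the arm holds its last target. There are 200 camera calls.

## Working session

There is one attempt and no reset: what is moved stays moved. The work goes in short steps, each a Python script; the robot and the scene stay as the last script left them, time stands still between calls to the robot, and variables do not carry over. Pictures are saved under pics/ and viewed, at most 14 in all, crops included, and the job is handed in when it is done.

```bash
mkdir -p pics; python3 - <<'E'
from workcell import env, observe, cams
import cv2,numpy as np
np.set_printoptions(precision=4,suppress=True)
for n in("top","side"):
    cv2.imwrite(f"pics/{n}0.png",cams.get_image(n)[:,:,::-1])
    print(n,cams.camera_params(n))
s=observe();print(s['t'],s['tcp_pos'],s['tcp_rot'],s['width'])
E
```

```text
top {'intrinsics': array([[614.2918,   0.    , 323.5409],
       [  0.    , 614.2918, 234.815 ],
       [  0.    ,   0.    ,   1.    ]]), 'camera_from_world': array([[ 0.0186, -0.9998,  0.0088,  0.1833],
       [ 0.9883,  0.0197,  0.1511, -0.5502],
       [-0.1513,  0.0059,  0.9885, -1.4038],
       [ 0.    ,  0.    ,  0.    ,  1.    ]])}
side {'intrinsics': array([[580.2153,   0.    , 323.1241],
       [  0.    , 580.2153, 236.9586],
       [  0.    ,   0.    ,   1.    ]]), 'camera_from_world': array([[-0.9899, -0.1415,  0.0092,  0.562 ],
       [ 0.0982, -0.6378,  0.7639,  0.0024],
       [-0.1022,  0.7571,  0.6452, -1.2829],
       [ 0.    ,  0.    ,  0.    ,  1.    ]])}
0.1 [ 0.1428 -0.6079  0.2305] [-3.119  -0.3617  0.0005] 0.08519831839534137
```

View pics/top0.png

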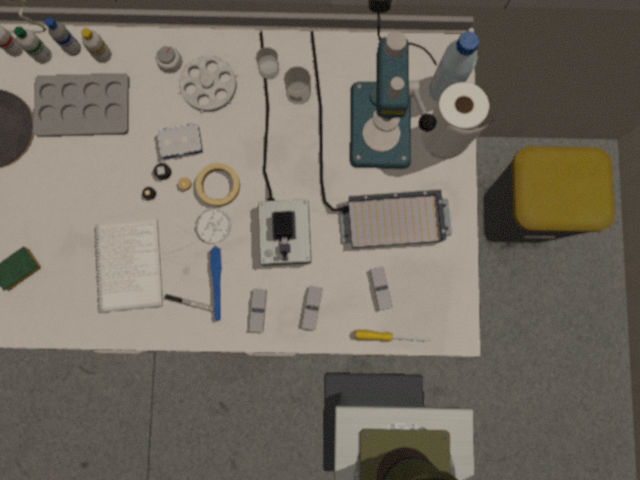

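View pics/side0.png

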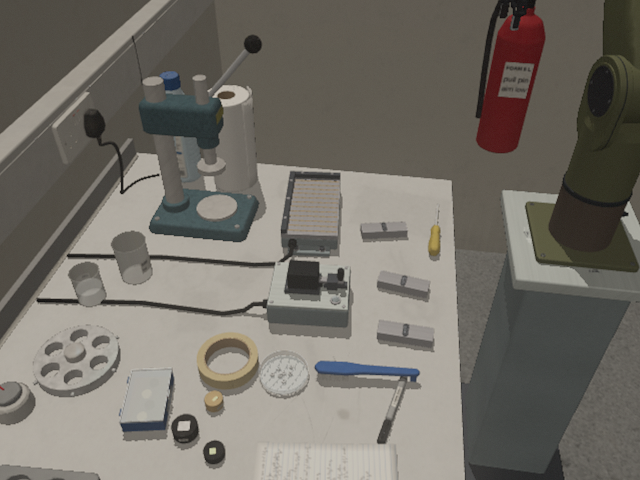

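The top view shows three coupons (258,311), (312,308) and (381,288), the chuck near (395,220) and the switch box near (285,233). Next I'll enlarge this part.

```bash
python3 - <<'E'
import cv2
im=cv2.imread("pics/top0.png")
a=im[185:335,245:455]; a=cv2.convertScaleAbs(cv2.resize(a,None,fx=3.8,fy=3.8,interpolation=cv2.INTER_CUBIC),alpha=1.4)
for i in range(250,455,10): cv2.putText(a,str(i),(int((i-245)*3.8)-8,8),0,.3,(0,0,255),1);cv2.line(a,(int((i-245+.5)*3.8),10),(int((i-245+.5)*3.8),16),(0,0,255),1)
for j in range(190,335,10): cv2.putText(a,str(j),(0,int((j-185+.5)*3.8)+3),0,.3,(0,0,255),1);cv2.line(a,(20,int((j-185+.5)*3.8)),(26,int((j-185+.5)*3.8)),(0,0,255),1)
cv2.imwrite("pics/crop0.png",a)
E
```

```text
(no output)
```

View pics/crop0.png

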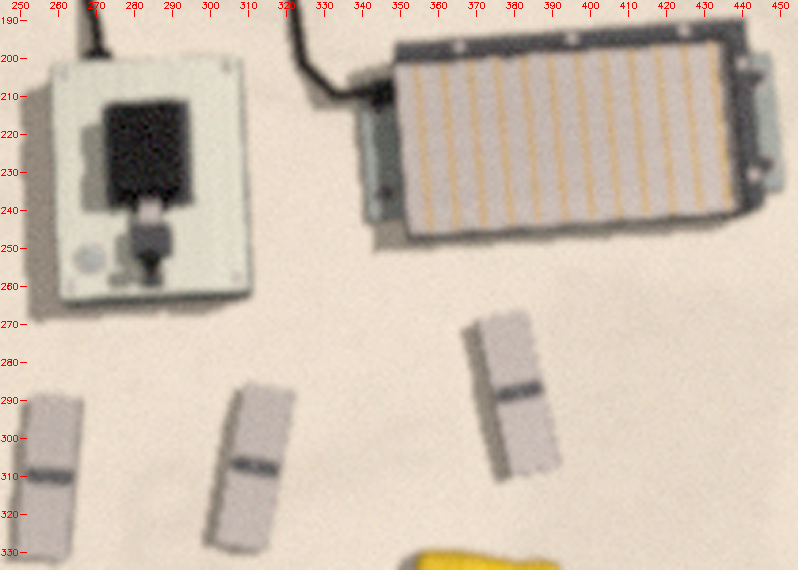

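Coupon tops, chuck face and box are clear in the crop: inner chuck corner near (434.5,196), face front-left (353,247), box top corners (259,200), (308,200), (311,263), (261,263).

```bash
cat > h.py <<'E'
from workcell import env, observe, cams
import cv2,numpy as np
from scipy.spatial.transform import Rotation as R
np.set_printoptions(precision=4,suppress=True)
def unproj(P,px,z):
    K=P['intrinsics'];T=P['camera_from_world'];Rm=T[:3,:3];t=T[:3,3]
    out=[]
    for u,v in np.atleast_2d(px):
        d=np.linalg.solve(K,[u,v,1.]);d=Rm.T@(d*[1,-1,-1]);c=-Rm.T@t
        out.append(c+d*(z-c[2])/d[2])
    return np.array(out)
def proj(P,X):
    K=P['intrinsics'];T=P['camera_from_world']
    c=(np.atleast_2d(X)@T[:3,:3].T+T[:3,3])*[1,-1,-1]
    p=c@K.T;return p[:,:2]/p[:,2:]
def down(yaw): # tool down, tool y axis at yaw+90deg
    return (R.from_euler('z',yaw)*R.from_euler('x',np.pi)).as_rotvec()
def snap(name,cam="wrist"):
    P=cams.camera_params(cam); im=cams.get_image(cam)
    cv2.imwrite(f"pics/{name}.png",im[:,:,::-1]); np.savez(f"pics/{name}.npz",**P); return P,im
def load(name): return dict(np.load(f"pics/{name}.npz"))
E
python3 - <<'E'
from h import *
P=cams.camera_params("top")
f=lambda l:np.array([[x/3.8+244.5,y/3.8+184.5] for x,y in l])
print("chuck rt-in,rf,lf,lb",unproj(P,f([(720,42),(738,208),(410,236),(397,62)]),.04))
print("box",unproj(P,f([(53,58),(240,57),(251,293),(62,300)]),.05))
for c in ([(27,398),(83,398),(70,562),(15,560)],[(242,383),(295,390),(268,553),(215,547)],[(478,318),(525,311),(560,468),(508,478)]):
    print("coup",unproj(P,f(c),.02))
print("press",unproj(P,[(350,166),(411,166),(378,115),(408,115)],.0), unproj(P,[(378,115),(408,115)],.25))
s=observe();W=cams.camera_params("wrist")["camera_from_world"]
Tt=np.eye(4);Tt[:3,:3]=R.from_rotvec(s['tcp_rot']).as_matrix();Tt[:3,3]=s['tcp_pos']
print("cam in tcp",np.linalg.inv(Tt)@np.linalg.inv(W)); print(cams.camera_params("wrist")['intrinsics'])
E
```

```text
chuck rt-in,rf,lf,lb [[ 0.6466 -0.0672  0.04  ]
 [ 0.5416 -0.0775  0.04  ]
 [ 0.5201  0.1256  0.04  ]
 [ 0.6296  0.135   0.04  ]]
box [[0.6257 0.3488 0.05  ]
 [0.6287 0.2329 0.05  ]
 [0.4817 0.2229 0.05  ]
 [0.4752 0.3381 0.05  ]]
coup [[0.417  0.3605 0.02  ]
 [0.4176 0.3259 0.02  ]
 [0.3173 0.3306 0.02  ]
 [0.3178 0.3643 0.02  ]]
coup [[0.4288 0.2277 0.02  ]
 [0.4251 0.1948 0.02  ]
 [0.325  0.2094 0.02  ]
 [0.328  0.242  0.02  ]]
coup [[0.4721 0.0816 0.02  ]
 [0.4771 0.0523 0.02  ]
 [0.3802 0.0303 0.02  ]
 [0.3734 0.0624 0.02  ]]
press [[ 0.7256  0.1317  0.    ]
 [ 0.7288 -0.0187  0.    ]
 [ 0.8581  0.0634  0.    ]
 [ 0.8597 -0.0116  0.    ]] [[0.7679 0.087  0.25  ]
 [0.7692 0.0248 0.25  ]]
cam in tcp [[-0.0017  0.949   0.3153  0.0802]
 [ 1.      0.0019 -0.0002  0.0002]
 [-0.0007  0.3153 -0.949  -0.1419]
 [ 0.      0.      0.      1.    ]]
[[425.4232   0.     318.562 ]
 [  0.     425.4232 246.2927]
 [  0.       0.       1.    ]]
```

```bash
python3 - <<'E'
from h import *
for yaw in (0,np.pi,-np.pi):
  for p in ([.5,.13,.3],[.37,.345,.02],[.377,.218,.02],[.426,.056,.02],[.6,-.06,.06],[.6,.1,.06],[.5,.29,.1],[.62,.29,.15]):
    print(round(yaw,1),p,env.ik(p,down(yaw+1e-3)))
q=env.ik([.5,.13,.3],down(np.pi))
if q is not None:
    env.goto([.5,.13,.3],down(np.pi)); 
    P,im=snap("w1"); s=observe(); print(s['t'],s['tcp_pos'],s['joints'])
E
```

```text
0 [0.5, 0.13, 0.3] [-0.1642  0.4658 -0.2756  1.7939  0.1563  0.9031 -2.0788]
0 [0.37, 0.345, 0.02] [-0.8525  0.9097  0.018   2.0602 -0.083   0.1723 -2.3295]
0 [0.377, 0.218, 0.02] [-0.5081  0.8972 -0.1972  2.2599  1.6091  0.1539  2.4717]
0 [0.426, 0.056, 0.02] [-0.1806  0.8954 -0.0918  2.2803  1.9906  0.0784  2.4836]
0 [0.6, -0.06, 0.06] [ 0.0084  0.8979  0.0264  1.7598 -0.0443  0.4845 -1.5057]
0 [0.6, 0.1, 0.06] [-0.3059  0.9076  0.1165  1.7459 -0.1926  0.4992 -1.6342]
0 [0.5, 0.29, 0.1] [-0.9486  0.9172  0.6334  1.8411 -0.8472  0.6776 -1.3758]
0 [0.62, 0.29, 0.15] [-0.5879  0.8683  0.1669  1.4504 -0.1716  0.8372 -1.9337]
3.1 [0.5, 0.13, 0.3] [ 0.3124  0.6674 -1.143   1.7715  0.6648  1.1502  0.5297]
3.1 [0.37, 0.345, 0.02] [-0.9357  0.9211  0.1572  2.0642 -0.6609  0.2045  1.3825]
3.1 [0.377, 0.218, 0.02] [ 0.0376  1.2513 -1.2577  2.232   1.4953  1.1334 -0.5549]
3.1 [0.426, 0.056, 0.02] [ 0.4302  1.2502 -1.2576  2.249   1.5023  1.1314 -0.1806]
3.1 [0.6, -0.06, 0.06] [ 0.4439  1.0169 -0.7888  1.7352  0.9618  0.8267  0.7578]
3.1 [0.6, 0.1, 0.06] [ 0.1218  0.985  -0.6717  1.7215  0.8575
[... 220 characters left out ...]
143   1.7715  0.6648  1.1502  0.5297]
-3.1 [0.37, 0.345, 0.02] [-0.9357  0.9211  0.1572  2.0642 -0.6609  0.2045  1.3825]
-3.1 [0.377, 0.218, 0.02] [ 0.0376  1.2513 -1.2577  2.232   1.4953  1.1334 -0.5549]
-3.1 [0.426, 0.056, 0.02] [ 0.4302  1.2502 -1.2576  2.249   1.5023  1.1314 -0.1806]
-3.1 [0.6, -0.06, 0.06] [ 0.4439  1.0169 -0.7888  1.7352  0.9618  0.8267  0.7578]
-3.1 [0.6, 0.1, 0.06] [ 0.1218  0.985  -0.6717  1.7215  0.8575  0.7556  0.58  ]
-3.1 [0.5, 0.29, 0.1] [-0.2291  0.8921 -0.6717  1.802   0.7989  0.7423  0.2317]
-3.1 [0.62, 0.29, 0.15] [-0.1216  0.9756 -0.8231  1.4205  0.7601  1.0784  0.4841]
3.0417 [0.5003 0.1291 0.2998] [ 0.3133  0.6675 -1.1418  1.7714  0.6647  1.1502  0.5288]
```

View pics/w1.png

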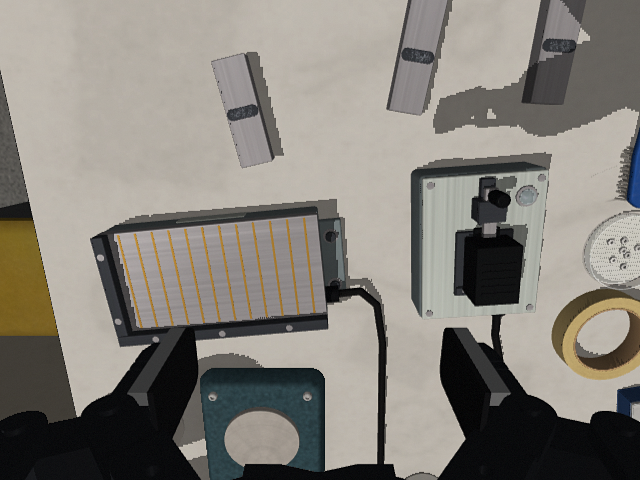

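The wrist view shows the chuck (95–345, 205–345) with its inner corner near (135,328), the box (412–550, 155–318), and three coupons upright in view. I'll enlarge chuck and box.

```bash
python3 - <<'E'
import cv2
im=cv2.imread("pics/w1.png")
def crop(x0,y0,x1,y1,f,n):
    a=cv2.convertScaleAbs(cv2.resize(im[y0:y1,x0:x1],None,fx=f,fy=f,interpolation=cv2.INTER_CUBIC),alpha=1.3,beta=15)
    for i in range(x0,x1,10):
        x=int((i-x0+.5)*f);cv2.line(a,(x,0),(x,5),(0,0,255),1)
        if i%20==0:cv2.putText(a,str(i),(x-8,14),0,.32,(0,0,255),1)
    for j in range(y0,y1,10):
        y=int((j-y0+.5)*f);cv2.line(a,(0,y),(5,y),(0,0,255),1)
        if j%20==0:cv2.putText(a,str(j),(7,y+3),0,.32,(0,0,255),1)
    cv2.imwrite(n,a)
crop(85,190,350,355,3,"pics/wc.png"); crop(405,150,555,325,3.4,"pics/wb.png")
E
```

```text
(no output)
```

View pics/wc.png

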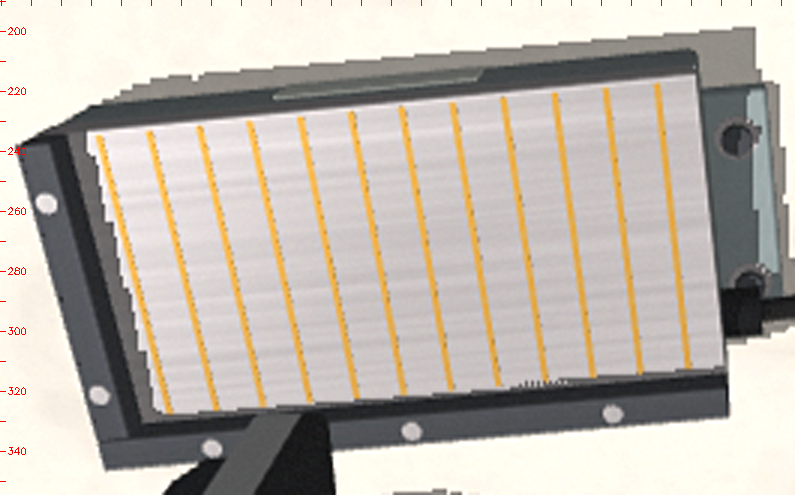

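View pics/wb.png

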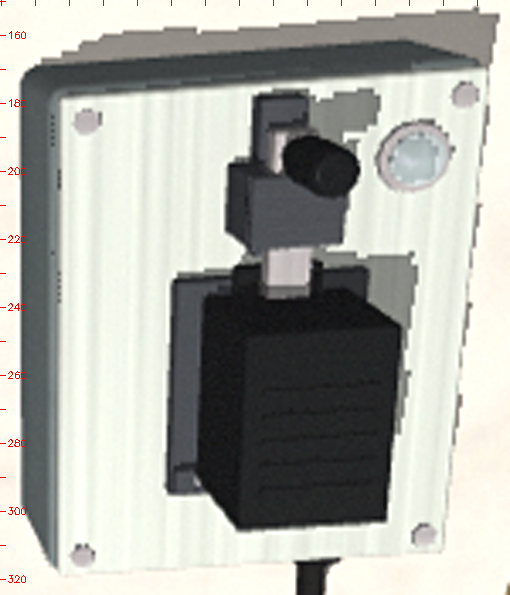

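```bash
cat > fit.py <<'E'
from h import *
from scipy.optimize import least_squares
def fit(P,obj,px,x0):
    obj=np.array(obj)/1000.;px=np.array(px)
    def W(p): c,s=np.cos(p[2]),np.sin(p[2]);return np.c_[p[0]+c*obj[:,0]-s*obj[:,1],p[1]+s*obj[:,0]+c*obj[:,1],obj[:,2]]
    r=least_squares(lambda p:(proj(P,W(p))-px).ravel(),x0,loss='soft_l1')
    return r.x,proj(P,W(r.x))-px
E
python3 - <<'E'
from fit import *
P=load("w1")
c=lambda l,f,x0,y0:np.array(l)/f+[x0-.5,y0-.5]
co=[(-60,110,40),(60,110,52),(-60,-110,52),(60,-110,52),(48,110,40),(48,-98,40)]
print(*fit(P,co,c([(697,74),(729,416),(18,146),(106,469),(722,369),(141,424)],3,85,190),[.58,.03,.09]))
bo=[(-75,-60,50),(-75,60,50),(75,60,50),(75,-60,50)]
p,r=fit(P,bo,c([(58,97),(487,66),(443,550),(60,574)],3.4,405,150),[.55,.29,.07]);print(p,r)
cc,s=np.cos(p[2]),np.sin(p[2])
for o in [(-56,0,93),(-52,-12.5,71),(-52,12.5,71),(-16,-20,92),(-16,20,92),(40,20,92),(40,-20,92),(-24,0,60)]:
    o=np.array(o)/1e3; w=[p[0]+cc*o[0]-s*o[1],p[1]+s*o[0]+cc*o[1],o[2]]
    print(o,(proj(P,w)[0]-[404.5,149.5])*3.4)
T=cams.camera_params("top")
px=lambda l:np.array([[x/3.8+244.5,y/3.8+184.5] for x,y in l])
print("top",fit(T,[(-60,110,40),(-60,-98,40),(48,-98,40)],px([(410,236),(738,208),(720,42)]),[.58,.03,.09]))
print(fit(T,[(75,60,50),(75,-60,50),(-75,-60,50),(-75,60,50)],px([(53,58),(240,57),(251,293),(62,300)]),[.55,.29,.07]))
E
```

```text
[0.5884 0.0221 0.0927] [[-0.1799 -0.6874]
 [ 0.4511  0.7786]
 [-2.0485 -0.2431]
 [-0.9125  0.9137]
 [ 1.5384  0.6321]
 [ 0.7508 -0.9098]]
[0.5527 0.2859 0.0705] [[-2.311  -0.7077]
 [ 3.2983 -1.3096]
 [ 1.9213  3.4339]
 [-2.9418  4.0573]]
[-0.056  0.     0.093] [334.2781 182.0101]
[-0.052  -0.0125  0.071 ] [250.5555 182.0013]
[-0.052   0.0125  0.071 ] [347.0828 175.0492]
[-0.016 -0.02   0.092] [243.9775 340.1165]
[-0.016  0.02   0.092] [402.0866 329.1511]
[0.04  0.02  0.092] [385.9528 527.7798]
[ 0.04  -0.02   0.092] [235.0868 537.7395]
[-0.024  0.     0.06 ] [277.7255 269.8047]
top (array([0.5905, 0.0248, 0.1023]), array([[-1.0406,  0.2121],
       [ 0.5743,  0.3551],
       [ 0.2353, -0.6961]]))
(array([0.553 , 0.2858, 0.0548]), array([[-0.4341,  0.4441],
       [ 1.2876, -1.0065],
       [ 0.5026,  0.153 ],
       [-1.4989,  0.1277]]))
```

```bash
python3 - <<'E'
from fit import *
P=load("w1")
px=np.array([(337,172),(246,328),(402,325),(388,521),(236,529),(58,97),(487,66),(443,550),(60,574)])/3.4+[404.5,149.5]
o=[(-56,0,93),(-16,-20,92),(-16,20,92),(40,20,92),(40,-20,92)]+[(-74,-59,50),(-74,59,50),(74,59,50),(74,-59,50)]
print(*fit(P,o[:5],px[:5],[.55,.29,.07]));print(*fit(P,o,px,[.55,.29,.07]))
# test coupon detector on top
im=cv2.imread("pics/top0.png")
for u,v in [(258,300),(315,295),(383,300),(300,330),(246,300),(395,220)]:print(u,v,im[v,u],cv2.cvtColor(im,cv2.COLOR_BGR2HSV)[v,u])
E
```

```text
[0.5504 0.286  0.0643] [[ 0.0864  0.1676]
 [-0.0784  0.87  ]
 [ 0.6186 -1.2131]
 [-0.4337 -0.1978]
 [-0.168   0.1414]]
[0.5506 0.286  0.068 ] [[-0.1992  0.4596]
 [-0.1803  1.2102]
 [ 0.5179 -1.033 ]
 [-0.2992 -0.0481]
 [-0.0357  0.437 ]
 [-0.7672 -2.1664]
 [ 2.7501 -2.2951]
 [ 1.2206  0.9205]
 [-1.9297  1.1882]]
258 300 [121 126 135] [ 11  26 135]
315 295 [124 132 139] [ 16  28 139]
383 300 [130 137 144] [ 15  25 144]
300 330 [141 152 162] [ 16  33 162]
246 300 [149 159 172] [ 13  34 172]
395 220 [129 134 142] [ 12  23 142]
```

```bash
cat >> h.py <<'E'
CH=np.array([.5885,.0225,.094]); BX=np.array([.5505,.286,.066])
def fr(F,x,y,z):
    c,s=np.cos(F[2]),np.sin(F[2]);return np.array([F[0]+c*x-s*y,F[1]+s*x+c*y,z])
def ck(x,y,z): return fr(CH,x+.048,y-.098,.04+z)   # chuck_corner frame
VIEW=([.5,.13,.3],down(np.pi))
def view(name):
    env.goto(*VIEW); env.hold(.1); P,im=snap(name)
    a=cv2.imread("pics/w1.png").astype(int);d=np.abs(a-im[:,:,::-1]).max(2)
    return P,im,d
def st(tag):
    s=observe();print(tag,"t%.1f"%s['t'],"w%.4f"%s['width'],s['tcp_pos'],s['ft_force']);return s
E
cat > pp.py <<'E'
from fit import *
def pick(c):
    x,y,a=c
    o=down(a+np.pi)
    env.goto([x,y,.13],o); env.servo_line([x,y,.006],.12)
    env.grasp(60); s=st("grasped")
    env.servo_line([x,y,.14],.15); s=st("lifted")
    return s['width']>.02
def place(n,ycen):
    o=down(CH[2]+np.pi)
    env.goto(ck(-.062,ycen,.10),o); s=st("above")
    if s['width']<.02: return False
    print("down",env.servo_line(ck(-.062,ycen,-.002),.06,f_stop=4)); s=st("low")
    p=s['tcp_pos'];env.servo_line(p+[0,0,.001],.05)
    p=p+[0,0,.001]; d=ck(1,0,0)-ck(0,0,0)
    print("rail",env.servo_line(p+.03*d,.04,f_stop=8)); s=st("rail")
    env.let_go(); env.servo_line(s['tcp_pos']+[0,0,.07],.2)
    env.grasp(20)
    # push -y
    yf=16e-3+32e-3*n
    env.servo_line(ck(-.05,ycen+.05,.06),.3,ori=o); env.servo_line(ck(-.05,ycen+.05,.006),.15)
    print("push",env.servo_line(ck(-.05,yf+.02,.006),.06,f_stop=8)); s=st("pushed")
    print("contact y in corner frame", np.array([-np.sin(CH[2]),np.cos(CH[2])])@(s['tcp_pos']-ck(0,0,0))[:2])
    env.servo_line(s['tcp_pos']+ck(0,.01,0)-ck(0,0,0),.1)
    env.servo_line(observe()['tcp_pos']+[0,0,.1],.3)
    # push +x at near end
    env.servo_line(ck(-.14,yf,.1),.3); env.servo_line(ck(-.14,yf,.006),.2)
    print("pushx",env.servo_line(ck(-.10,yf,.006),.06,f_stop=8)); s=st("pushedx")
    print("contact x", np.array([np.cos(CH[2]),np.sin(CH[2])])@(s['tcp_pos']-ck(0,0,0))[:2])
    env.servo_line(s['tcp_pos']+ck(-.02,0,0)-ck(0,0,0),.1)
    env.servo_line(observe()['tcp_pos']+[0,0,.12],.3); env.let_go()
    return True
E
python3 - <<'E'
from pp import *
w=[(-50,16,20),(-50,-16,20),(50,-16,20),(50,16,20)]
P=load("w1")
# image corners: near-right, near-left ... c3
print(fit(P,[(-50,-16,20),(-50,16,20),(50,16,20),(50,-16,20)],[(211,60),(245,52),(272,159),(242,167)],[.4257,.0567,.2]))
print(ck(0,0,0))
ok=pick((.4257,.0567,.208)); print(ok)
E
```

```text
(array([0.4243, 0.0569, 0.2211]), array([[-0.0212, -0.2963],
       [-0.2469, -0.8589],
       [ 0.983 ,  1.0689],
       [-0.4657,  0.4068]]))
[ 0.6455 -0.0706  0.04  ]
grasped t5.6 w0.0308 [0.4258 0.0568 0.0065] [-0.3214 -0.9297  5.963 ]
lifted t6.6 w0.0304 [0.4251 0.0562 0.1393] [ 0.5478 -0.1844 -4.7564]
True
```

```bash
python3 - <<'E'
from pp import *
if place(0,.078):
    P,im,d=view("w2"); print([d[20:140,215:275].mean(),d[0:110,390:440].mean(),d[0:100,520:580].mean()])
    st("v")
E
```

```text
above t7.3 w0.0303 [0.5754 0.0012 0.1385] [-1.1184 -0.3375 -4.5738]
down True
low t8.7 w0.0300 [0.5763 0.0012 0.0467] [-0.3617 -0.432   5.5731]
rail True
rail t9.4 w0.0305 [0.5894 0.0024 0.0467] [-0.6107 -0.427   1.9443]
push True
pushed t13.4 w0.0000 [ 0.5914 -0.0293  0.046 ] [-1.4193  0.9837  1.7602]
contact y in corner frame 0.04611410956625895
pushx True
pushedx t15.7 w0.0006 [ 0.5348 -0.0651  0.0462] [-0.2525 -0.6507  0.7538]
contact x -0.10968870480230258
[np.float64(33.66972222222222), np.float64(17.182), np.float64(15.395333333333333)]
v t18.5 w0.0856 [0.5001 0.1275 0.2986] [ 0.0674 -0.1818 -0.3225]
```

View pics/w2.png

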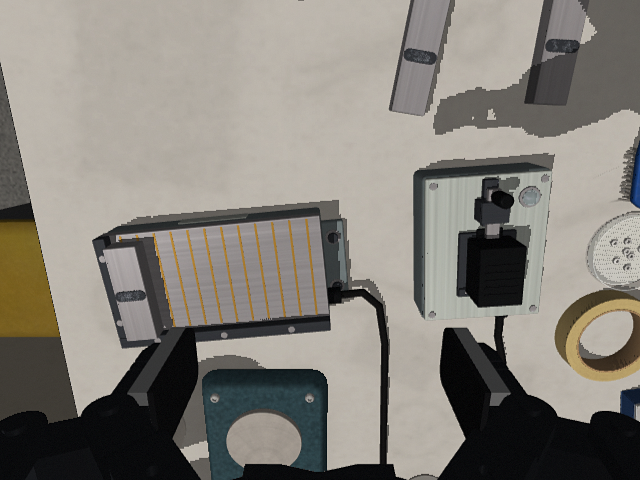

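Coupon seated in the corner at (125,292) and the other two are unmoved. Next one.

```bash
python3 - <<'E'
from pp import *
if pick((.3767,.2185,-.145)) and place(1,.032+.062):
    P,im,d=view("w3"); b=cv2.imread("pics/w2.png").astype(int);d=np.abs(b-im[:,:,::-1]).max(2); print([d[0:110,390:440].mean(),d[0:100,520:580].mean(),d[160:315,420:545].mean()])
    st("v")
E
```

```text
grasped t21.1 w0.0302 [0.3768 0.2188 0.0065] [0.2983 0.1866 6.1321]
lifted t22.2 w0.0305 [0.3762 0.2179 0.1392] [-0.2501  0.5746 -5.2078]
above t23.3 w0.0305 [0.5738 0.0194 0.1396] [-0.0297  0.7521 -4.0547]
down True
low t24.6 w0.0307 [0.5748 0.0172 0.0467] [-0.4253 -0.4916  6.1653]
rail True
rail t25.4 w0.0305 [0.5881 0.0181 0.0468] [-0.4499 -0.9524  2.8621]
push True
pushed t29.1 w0.0001 [0.5886 0.0025 0.0461] [-0.8995  2.5122  0.6053]
contact y in corner frame 0.07811769569623714
pushx True
pushedx t31.4 w0.0002 [ 0.5316 -0.0334  0.0461] [ 0.4871 -0.4281  1.08  ]
contact x -0.10985726651258743
[np.float64(47.783272727272724), np.float64(46.251), np.float64(5.548025806451613)]
v t34.1 w0.0856 [0.5    0.1273 0.2984] [-0.2134  0.2518 -0.5879]
```

View pics/w3.png

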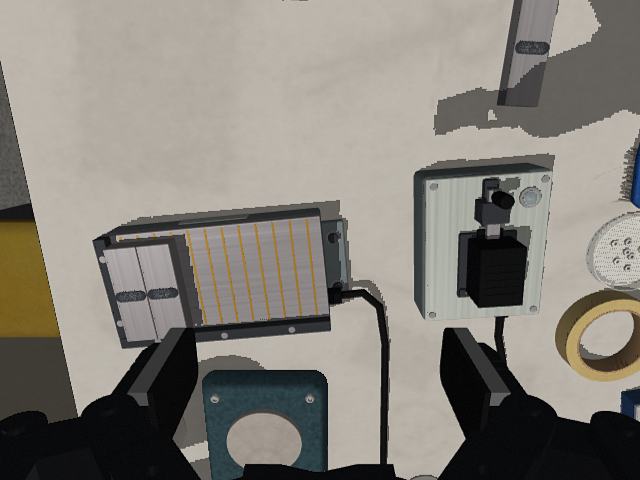

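The third coupon was knocked: bead now at (531,48) instead of (562,46), far end corners about (499,105)/(539,107).

```bash
python3 - <<'E'
from pp import *
a,b=load("w2"),load("w3")
print(unproj(a,[(562,46),(526,104),(566,105)],.02));q=unproj(b,[(531.5,47.5),(499,105),(539,107)],.02);print(q)
f=(q[1]+q[2])/2; print("yaw",np.arctan2(*(f-q[0])[[1,0]]), "yaw from edge",-np.arctan2(*(q[2]-q[1])[[0,1]]))
E
```

```text
[[0.3686 0.3454 0.02  ]
 [0.418  0.3204 0.02  ]
 [0.419  0.3579 0.02  ]]
[[0.3694 0.3178 0.02  ]
 [0.4184 0.2948 0.02  ]
 [0.4204 0.3325 0.02  ]]
yaw -0.08223649122984864 yaw from edge -0.05242876436107906
```

```bash
python3 - <<'E'
from pp import *
if pick((.369,.3178,-.07)) and place(2,.064+.062):
    P,im,d=view("w4"); st("v")
    a=cv2.resize(im[190:360,80:350,::-1],None,fx=2.9,fy=2.9,interpolation=cv2.INTER_CUBIC);cv2.imwrite("pics/w4c.png",a)
E
```

```text
grasped t37.0 w0.0303 [0.3692 0.3182 0.0066] [-0.4563 -0.0478  5.987 ]
lifted t38.0 w0.0305 [0.3686 0.317  0.1391] [-0.162   1.2802 -3.686 ]
above t39.3 w0.0306 [0.5712 0.0514 0.14  ] [-0.3038  0.3065 -4.3196]
down True
low t40.7 w0.0300 [0.5718 0.049  0.0467] [-0.7244 -0.2738  5.4688]
rail True
rail t41.4 w0.0305 [0.5844 0.0501 0.0468] [-1.056   0.5502  2.184 ]
push True
pushed t45.1 w0.0005 [0.5856 0.0344 0.0461] [0.0371 1.9823 0.8408]
contact y in corner frame 0.11011547897681961
pushx True
pushedx t47.5 w-0.0004 [ 0.5288 -0.0015  0.0463] [-0.3437 -0.2529  0.7252]
contact x -0.10972883001021032
v t50.1 w0.0858 [0.4998 0.1273 0.2982] [ 0.8256 -0.1342 -1.1099]
```

View pics/w4c.png

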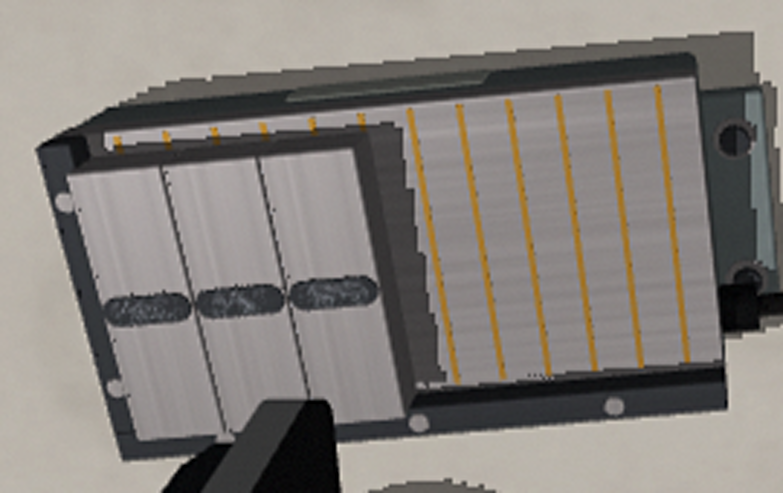

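Row is tight and against the rail (contacts stepped exactly 32 mm). Now the switch: draw the bolt, and check which tool tilts are reachable for the cover.

```bash
cat > sw.py <<'E'
from h import *
bx=lambda x,y,z: fr(BX,x,y,z)
ex=(bx(1,0,0)-bx(0,0,0))
def ori(tilt,flip=np.pi): return (R.from_euler('z',BX[2])*R.from_euler('y',tilt)*R.from_euler('z',flip)*R.from_euler('x',np.pi)).as_rotvec()
def cov(th,tilt,d=.016,flip=np.pi):
    a=np.arctan2(20,40)+th; r=np.hypot(.04,.02)
    g=bx(.04-r*np.cos(a),0,.056+r*np.sin(a)); o=ori(tilt,flip)
    return g+d*R.from_rotvec(o).as_matrix()[:,2],o
E
python3 - <<'E'
from sw import *
for flip in (0,np.pi):
  for th in (0,.5,1.0,1.1):
    print(round(flip,1),th,[(t,env.ik(*cov(th,t,flip=flip)) is not None) for t in (-.5,-.3,0,.2,.4,.6,.8,1.0)])
o=ori(0)
env.goto(bx(-.056,0,.16),o); env.servo_line(bx(-.056,0,.075),.12)
env.grasp(40); s=st("knob")
c=lambda s:np.array([np.cos(BX[2]),np.sin(BX[2])])@(s['tcp_pos']-bx(0,0,0))[:2]
print(c(s)); print("draw",env.servo_line(s['tcp_pos']-.018*ex,.03,f_stop=12)); s=st("drawn");print(c(s),s['grip_force'])
env.let_go(); env.hold(.1); env.servo_line(observe()['tcp_pos']+[0,0,.07],.2);st("up")
E
```

```text
0 0 [(-0.5, True), (-0.3, True), (0, True), (0.2, True), (0.4, True), (0.6, True), (0.8, True), (1.0, True)]
0 0.5 [(-0.5, True), (-0.3, True), (0, True), (0.2, True), (0.4, True), (0.6, True), (0.8, True), (1.0, False)]
0 1.0 [(-0.5, True), (-0.3, True), (0, True), (0.2, True), (0.4, True), (0.6, True), (0.8, True), (1.0, False)]
0 1.1 [(-0.5, True), (-0.3, True), (0, True), (0.2, True), (0.4, True), (0.6, True), (0.8, True), (1.0, False)]
3.1 0 [(-0.5, True), (-0.3, True), (0, True), (0.2, True), (0.4, True), (0.6, True), (0.8, True), (1.0, True)]
3.1 0.5 [(-0.5, True), (-0.3, True), (0, True), (0.2, True), (0.4, True), (0.6, True), (0.8, True), (1.0, False)]
3.1 1.0 [(-0.5, True), (-0.3, True), (0, True), (0.2, True), (0.4, True), (0.6, True), (0.8, True), (1.0, False)]
3.1 1.1 [(-0.5, True), (-0.3, True), (0, True), (0.2, True), (0.4, True), (0.6, True), (0.8, True), (1.0, False)]
knob t52.4 w0.0104 [0.4946 0.2835 0.0753] [0.5964 2.041  1.2766]
-0.055948715346791744
draw True
drawn t53.0 w0.0103 [0.4794 0.2825 0.0752] [ 0.3717 -0.0741  1.938 ]
-0.07121473211370943 43.510329723358154
up t54.3 w0.0857 [0.4802 0.2839 0.1457] [-0.9075  0.5236  0.2984]
```

```bash
python3 - <<'E'
from sw import *
t0=-.25
p,o=cov(0,t0); z=R.from_rotvec(o).as_matrix()[:,2]
env.goto(p-.07*z,o); print(env.servo_line(p,.1,f_stop=8)); st("at")
env.grasp(40); s=st("pinch")
for th in np.arange(.1,1.06,.1):
    p,o=cov(th,t0+th); env.servo_line(p,.06,ori=o)
    s=observe(); print("%.1f"%th,s['width'].round(4),s['ft_force'])
env.let_go(); env.hold(.5)
z=R.from_rotvec(o).as_matrix()[:,2]
env.servo_line(observe()['tcp_pos']-.07*z,.15); st("out")
env.goto(*VIEW); P,im=snap("w5"); a=im[140:330,400:590,::-1]; cv2.imwrite("pics/w5c.png",cv2.resize(a,None,fx=3,fy=3))
E
```

```text
False
at t55.6 w0.0858 [0.5545 0.2865 0.0609] [-0.0064 -0.5129  0.3378]
pinch t56.1 w0.0393 [0.5543 0.2876 0.0613] [-2.3833  0.8587  6.4413]Traceback (most recent call last):
  File "<stdin>", line 8, in <module>
AttributeError: 'float' object has no attribute 'round'
```

```bash
python3 - <<'E'
from sw import *
t0=-.25
st("now")
for th in np.arange(.2,1.06,.1):
    p,o=cov(th,t0+th); env.servo_line(p,.06,ori=o)
    s=observe(); print("%.1f %.4f"%(th,s['width']),s['ft_force'])
env.let_go(); env.hold(.5)
z=R.from_rotvec(o).as_matrix()[:,2]
env.servo_line(observe()['tcp_pos']-.07*z,.15); st("out")
env.goto(*VIEW); P,im=snap("w5"); a=im[140:330,400:590,::-1]; cv2.imwrite("pics/w5c.png",cv2.resize(a,None,fx=3,fy=3))
E
```

```text
now t56.5 w0.0394 [0.5548 0.2877 0.0649] [-2.4576  1.8435  5.6827]
0.2 0.0395 [-2.9966  1.8004  6.3633]
0.3 0.0396 [-5.0724  0.9792  8.5355]
0.4 0.0391 [-6.7897  0.2085 10.0231]
0.5 0.0396 [-7.3115  0.3192 11.9781]
0.6 0.0396 [-7.0728 -0.3193 13.4693]
0.7 0.0397 [-6.7245 -0.8526 14.8069]
0.8 0.0392 [-6.2962 -0.0205 15.2246]
0.9 0.0399 [-6.1226  0.4904 13.775 ]
1.0 0.0394 [-5.8379  0.0955 13.306 ]Traceback (most recent call last):
  File "<stdin>", line 9, in <module>
workcell.IKError: the arm cannot follow that straight line within its joint ranges
```

```bash
python3 - <<'E'
from sw import *
s=st("now")
o=R.from_rotvec(s['tcp_rot']).as_matrix()[:,2]
for v in (-.07*o*[.3,.3,1]+[0,0,.06],[0,0,.09],[0,0,.06]):
    try: env.servo_line(s['tcp_pos']+v,.15);break
    except env.IKError as e: print(e)
st("out")
env.goto(*VIEW); P,im=snap("w5"); a=im[140:330,400:590,::-1]; cv2.imwrite("pics/w5c.png",cv2.resize(a,None,fx=3,fy=3))
E
```

```text
now t60.0 w0.0853 [0.5748 0.2876 0.0888] [-0.418  -0.4043  0.7183]
out t60.9 w0.0855 [0.5888 0.2884 0.1995] [-0.3287 -0.4189 -0.7131]
```

View pics/w5c.png

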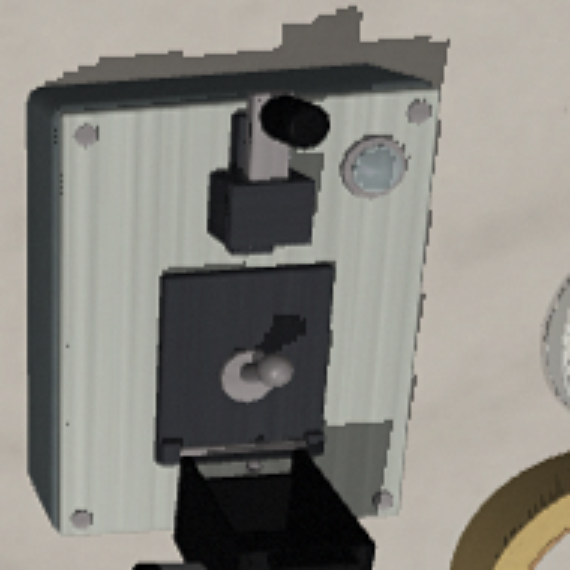

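Cover is open, bolt drawn, and the toggle's ball is at about (491.5,264), leaning toward the robot.

```bash
python3 - <<'E'
from sw import *
print(proj(load("w5"),bx(.0039,0,.080)))
c=lambda s:np.array([np.cos(BX[2]),np.sin(BX[2])])@(s['tcp_pos']-bx(0,0,0))[:2]
env.grasp(20)
o=ori(0); env.goto(bx(-.02,0,.16),o); env.servo_line(bx(-.02,0,.072),.12); st("beside")
for k in range(2):
    print("flip",env.servo_line(bx(.016,0,.072),.04,f_stop=12)); s=st("f");print(c(s))
    if c(s)>.005: break
env.servo_line(s['tcp_pos']-.015*ex,.1); env.servo_line(observe()['tcp_pos']+[0,0,.1],.2)
env.let_go(); env.goto(*VIEW); P,im=snap("w6"); a=im[140:330,400:590,::-1]; cv2.imwrite("pics/w6c.png",cv2.resize(a,None,fx=3,fy=3))
for q in (0.4,.3,.2):print(q,(proj(P,bx(.014+.026*np.sin(q),0,.056+.026*np.cos(q)))-[399.5,139.5])*3)
E
```

```text
[[491.0304 261.5962]]
beside t64.6 w0.0001 [0.5311 0.2851 0.0728] [0.0049 0.4806 0.0281]
flip True
f t65.3 w0.0001 [0.5603 0.2868 0.0712] [-1.4694  0.1301  1.3945]
0.009814390066114898
0.4 [[268.6487 430.9717]]
0.3 [[270.2311 424.8025]]
0.2 [[271.5304 418.0338]]
```

View pics/w6c.png

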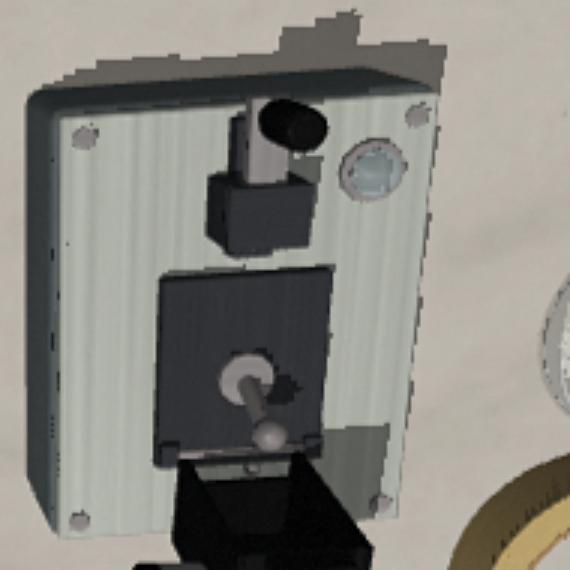

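Toggle is fully over (ball at crop (269,436), as predicted for on). Now shut the cover from behind and bring the bolt home.

```bash
python3 - <<'E'
from sw import *
env.grasp(20)
o=ori(0); env.goto(bx(.11,0,.2),o); env.servo_line(bx(.11,0,.102),.15)
print("shut",env.servo_line(bx(.035,0,.104),.08,f_stop=15)); st("s")
env.hold(.5); env.servo_line(observe()['tcp_pos']+[0,0,.09],.2)
env.let_go(); env.goto(*VIEW); P,im=snap("w7"); a=im[140:330,400:590,::-1]; cv2.imwrite("pics/w7c.png",cv2.resize(a,None,fx=3,fy=3))
b=cv2.imread("pics/w3.png").astype(int); d=np.abs(b-im[:,:,::-1]).max(2)[225:320,455:530]; print("cover diff vs shut",d.mean(),np.abs(b-cv2.imread("pics/w6.png")).max(2)[225:320,455:530].mean())
E
```

```text
shut False
s t71.6 w0.0000 [0.5861 0.2882 0.104 ] [-0.8675 -0.341   0.9132]
cover diff vs shut 31.076491228070175 73.90750877192983
```

View pics/w7c.png

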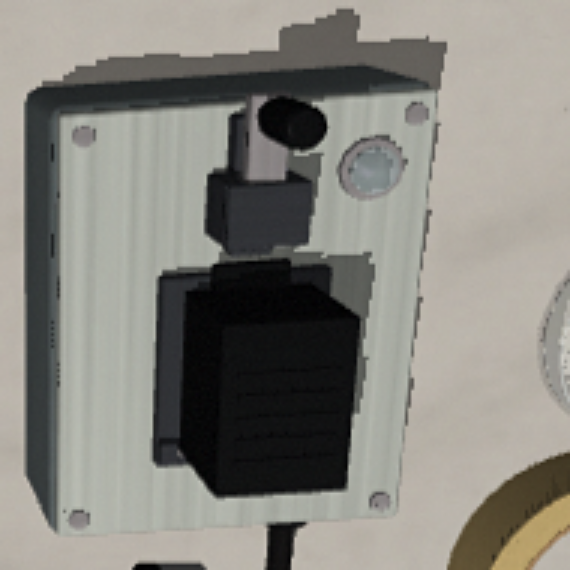

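Cover is shut, its lip at crop (250,272) free, bolt still drawn. Next I slide the bolt home.

```bash
python3 - <<'E'
from sw import *
c=lambda s:np.array([np.cos(BX[2]),np.sin(BX[2])])@(s['tcp_pos']-bx(0,0,0))[:2]
o=ori(0); env.goto(bx(-.0715,0,.16),o); env.servo_line(bx(-.0715,0,.075),.12)
env.grasp(40); s=st("knob")
print("home",env.servo_line(s['tcp_pos']+.019*ex,.03,f_stop=12)); s=st("home");print(c(s))
env.let_go(); env.hold(.1); env.servo_line(observe()['tcp_pos']+[0,0,.08],.2)
env.goto(*VIEW); P,im=snap("w8"); cv2.imwrite("pics/w8c.png",im[140:360,80:590,::-1].repeat(1,0)); a=cv2.imread("pics/w8c.png"); cv2.imwrite("pics/w8c.png",cv2.resize(a,None,fx=1.56,fy=1.56,interpolation=cv2.INTER_CUBIC)); st("v")
E
```

```text
knob t76.8 w0.0105 [0.4791 0.2824 0.0753] [-0.6906  2.2234  0.6235]
home True
home t77.4 w0.0109 [0.4949 0.2836 0.0752] [-0.3721 -1.087   4.6165]
-0.055608215649578976
v t79.6 w0.0853 [0.4993 0.1311 0.2987] [ 0.3843  0.657  -0.3866]
```

View pics/w8c.png

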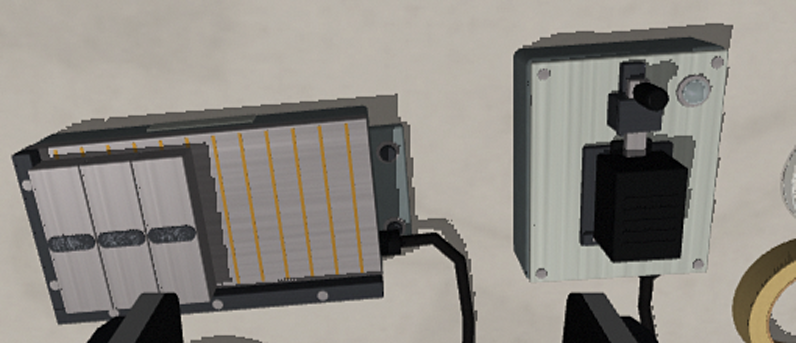

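Bolt nose lies over the lip (crop (636,145)), the cover is shut, and the three coupons are still in a tight row. Handing in.

```bash
python3 -c "
from workcell import env
print(env.sign_off())"
```

```text
the job is handed in; nothing more can be done
None
```

I loaded the three coupons present in a tight row against the rail and end stop, then flipped the toggle on, shut the cover and slid the bolt home. I handed the job in at about 80 s; no verdict was returned.

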